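# Gauge the slit of a casting stand

## Robot

A 6-joint arm with a two-finger parallel gripper is mounted at the origin on a cart in front of the work surface, level with it; the furniture and walls round the work are solid. World frame = base frame: x ahead of the robot, y to its left, z up, the work surface at z = 0. Lengths are in mm, angles in degrees, forces in N, time in s.
With the tool pointing down it reaches from about 350 to 850 mm from the base axis. Payload 8.1 kg.
Tool frame: the origin (TCP) lies between the finger pads; the fingertips stand 22 mm ahead of it and the grasp point (between the pads) lies 3 mm ahead of it; z points along the fingers, y is the direction in which the jaws open and shut (so a half turn about z gives the same grasp; the last joint's range is limited). The gripper opens to 85 mm and grips with 20 to 120 N. Pads are 22 mm wide; open, the fingers measure 114 mm over their backs; the gripper's body (76 mm by 85 mm) begins 54 mm behind the grasp point. The pads swing forward as they close: fully open they stand 13 mm farther back than shut.
Start: joints at [69.248, 7.471, 85.268, -0, 87.261, -4.893], TCP at [163.945, 577.172, 253.292] pointing down, gripper open.
Joint ranges: [-169.43, 169.43], [-51.17, 129.36], [1.28, 143.12], [-76.62, 256.62], [0, 156.53], [-152.29, 152.29]. Speed limits (degrees/s): [136.94, 136.94, 159.86, 180, 180, 180].

## Interface

Orientations are given as [roll, pitch, yaw] about the fixed x, y, z axes, in that order (R = Rz(yaw) Ry(pitch) Rx(roll)).
In Python, from bench import r gives the robot as it stands.
- The arm moves only by the tool drive_tool, never from a script. Its argument "moves" is a list of rows, each a list of 2 entries, a list of its own where there are three numbers: the shift along the world's x, y, z in mm, then the turn about the world's z in degrees. A call has exactly 8 rows; each row is the pose to reach, as a shift and turn from the pose commanded when the call began; what a row does not reach only later rows make up. A row lasts 1/12 s, in which the tool goes at most 41.7 mm and 7.16 degrees, less where a joint would pass 70% of its speed; a pose out of reach is approached as far as the arm can. A call with a gripper value outside its range is refused whole. "fingers" is the finger opening in mm, from 0 to 85.4, set as the call begins (left out, the last holds). The fingers move at their own pace and stop on an object; "squeeze" is the grip in N (left out, the last holds). Time passes only in rows, so rows that repeat a pose let the fingers close, or fill a call up. It gives the time, the measured TCP pose, the force and the opening at its end, in the units of the state.
- r.sense(): the state, without advancing time (a new reading comes with each control period).
- r.snapshot(name): name is "scene" or "top" or "wrist"; returns a dict with "pixels" (420x560x3 uint8, red, green, blue), "camera_matrix" (3x3 intrinsics, pixels), "xyz" and "orientation" of the camera in the world. Camera axes: x right, y down, z forward; pixel columns grow to the right and rows downward; lengths in mm; the calibration is good to about 2 mm. A picture is of the moment at which its call begins. There is no depth.
- r.hand_in(): hands the job in, once; it reports no verdict.
The state is a dict: "time": time; "joint_pos": joint angles; "qd": joint speeds; "joint_efforts": joint torques, N m; "tool_pos": TCP position; "tcp_rot": TCP orientation; "ft_force": force on the tool from outside, world axes, zero at the start; "wrist_torque": the same for the moment, N m; "finger_gap": finger opening in mm.
Only numpy, scipy, OpenCV 4.12 (cv2) and the standard library are available. Lean on these libraries where they do the work, as an engineer would, in place of code of your own. Each camera call takes 0.05 s, during which the arm holds its last target.

## Task

A small box has been left on top of the casting stand, over the slit between its two white plates: lift it off and set it down flat on the worktop, well clear of the stand. Then draw the taper gauge out of its wooden holder and slide its blade straight down between the two plates until it drags snugly, touching both plates and pressing each of them a few millimetres back on its springs, without ramming it in as far as the black handle. Finish while holding it there: keep the gauge gripped, upright and still at that depth, and leave the white jar and the clear objective case undisturbed.

Things in the scene. Friction and masses are not known exactly. Their poses are not given: they have to be found in the camera images.
- stand: Fixed stand: aluminium base 130 x 110 x 12 mm, two grey jaw blocks up to 86 mm high, each with an upright white plate 90 mm wide, about 11 mm thick at its rim, 110 mm above the worktop. Origin on the worktop under the rear plate's inner face; x crosses the slit (front to rear), y runs along it. Slit at rest 4 to 5.5 mm wide (varies), middle at about x = -2.4 mm, y = 0, open over 75 mm deep.
- rear_lip (a point): Middle of the upper edge of the rear plate's flat inner face, about 101 mm above the worktop, where the slit becomes narrow; above it the lip flares outward so that the mouth at the rim (110 mm high) is about 10 mm wider than the slit. Moves with the plate.
- front_lip (a point): The same point on the front plate's inner face, facing the rear one. Midway between the two lip points lies the middle of the slit.
- rear_plate (a joint): How far the rear plate is pushed back (away from the slit) on its springs, m: 0 at rest, 0.009 at the stop; about 1.25 N to start and 2.5 N more per mm.
- front_plate (a joint): The same for the front plate, pushed back towards the front: 0 at rest, 0.009 at the stop; about 1.25 N to start and 2.5 N more per mm.
- gauge: Loose taper gauge, about 90 g, 118 mm long, standing tip down in the holder. Steel blade 24 mm wide, 75 mm long, 3 mm thick at the tip, 0.14 mm thicker per mm, 13.5 mm at the handle, both faces alike. Black handle 18 x 36 x 43 mm. Origin: middle of the tip; z up to the handle, x across the thickness, y across the width. With each plate 2 mm back it drags with about 5 N as it slides.
- gauge_grip (a point): Grasp point in the middle of the gauge's handle, 98.5 mm above the tip, 20 mm below the handle's top; take it across its 18 mm thickness.
- gauge_shoulder (a point): Middle of the handle's underside, 75 mm above the tip.
- holder: Fixed pale wooden block 50 (x) x 64 (y) x 80 mm (z) with an upright through slot in which the gauge stands; the gauge's handle rests on its top, 80 mm above the worktop, its axes along the block's. Origin in the middle of the underside, on the worktop.
- slip_box: Small white lidded cardboard box, 34 x 34 x 14 mm, about 30 g, lid fixed, at first lying on the rims of the two plates over the slit, within 0.25 rad of square to the stand. The worktop left of the stand, at x 0.40 to 0.55, y 0.36 to 0.45, is empty. Origin in the middle of its underside, z up, sides along x and y.
- jar: White plastic jar with screw lid, 70 mm across and 75 mm high, a bystander behind the stand. Origin in the middle of its underside.
- case: Clear cylindrical objective case with a black base, 39 mm across and 54 mm high, a bystander between the stand and the holder. Origin in the middle of its underside.
Mind the look-alikes: they are no part of the job. Several things have the shape of the gauge; the one meant has the colours described above. Of the things shaped like the stand, the aluminium one is meant.

How it is judged:
By the outcome, as a careful person would: the job done as asked, in the order asked, and still so for the second after the job is handed in, while the arm keeps its last pose, push and grip.
It also fails if it takes over 58 s, if anything falls off the work surface, if the arm or the gripper's body presses on something with over 40 N, if the wrist force passes 120 N, or if a joint passes its speed limit or range.

## Working session

There is one attempt and no reset: what is moved stays moved. The work goes in short steps, Python scripts to look and compute and a tool call to move; the robot and the scene stay as the last step left them, time stands still between calls to the robot, and variables do not carry over. Pictures are saved under pics/ and viewed, and the job is handed in when it is done.

Besides the shell and the picture viewer there is one more tool, called after "Call:" as name(argument=value, ...), one argument or row to a line, values as JSON. drive_tool: Moves the arm, as the interface text tells. Its arguments: {"type":"object","properties":{"moves":{"type":"array","items":{"type":"array"}},"fingers":{"type":"number"},"squeeze":{"type":"number"}},"required":["moves"]}

```bash
mkdir -p pics; ls; cat > h.py <<'E'
import numpy as np, cv2, json
from bench import r
from scipy.spatial.transform import Rotation as R
def snap(n,f):
    s=r.snapshot(n); cv2.imwrite('pics/'+f+'.png',np.ascontiguousarray(np.array(s['pixels'],np.uint8)[:,:,::-1]))
    np.savez('pics/'+f+'.npz',K=np.array(s['camera_matrix']),p=np.array(s['xyz']),o=np.array(s['orientation']))
    return s
def cam(f):
    d=np.load('pics/'+f+'.npz'); o=d['o']
    Rm=o if o.shape==(3,3) else R.from_euler('xyz',o,degrees=True).as_matrix()
    return d['K'],d['p'],Rm
def ray(f,u,v,z):
    K,p,Rm=cam(f); d=Rm@np.linalg.solve(K,[u,v,1.]); t=(z-p[2])/d[2]; return p+t*d
def proj(f,X):
    K,p,Rm=cam(f); c=(np.atleast_2d(X)-p)@Rm; q=c@K.T; return q[:,:2]/q[:,2:]
E
python3 - <<'E'
from h import *
for n in ['scene','top','wrist']:
    s=snap(n,n+'0'); print(n,s['xyz'],s['orientation'],np.array(s['camera_matrix']).tolist())
print(r.sense())
E
```

```text
pics
scene [  49.46872049 -399.89763935  641.1512181 ] [-124.13588451    0.141876    -42.79241544] [[382.5171948478929, 0.0, 278.61039860570816], [0.0, 382.5171948478929, 207.2529145006693], [0.0, 0.0, 1.0]]
top [ 298.01140774  183.47283815 1449.74048392] [-1.67103017e+02 -1.06575715e-01 -8.92409106e+01] [[474.1409555607992, 0.0, 275.98746652223247], [0.0, 474.1409555607992, 204.20883130007422], [0.0, 0.0, 1.0]]
wrist [ 82.93456528 600.07457773 373.19063309] [1.61045360e+02 1.20962359e-01 7.41585107e+01] [[304.33985501278886, 0.0, 280.47087916669875], [0.0, 304.33985501278886, 204.64270065676442], [0.0, 0.0, 1.0]]
{'time': 0.15, 'joint_pos': array([ 6.92479191e+01,  7.50720739e+00,  8.53154395e+01, -1.55481405e-03,
        8.72593329e+01, -4.89294090e+00]), 'qd': array([-0.05077564, -0.15112425, -0.12244401,  0.07800722, -0.11184665,
        0.195705  ]), 'joint_efforts': array([ 8.07322922e-04, -5.70064080e+01, -5.01158416e+01, -2.56413250e-04,
        9.45655920e-03,  4.50519826e-05]), 'tool_pos': array([163.8140624 , 576.80631457, 252.45938467]), 'tcp_rot': array([-1.79918187e+02, -5.44512608e-03,  1.64140932e+02]), 'ft_force': array([-0.0242434 ,  0.58475369, -0.53935868]), 'wrist_torque': array([ 0.03263982, -0.03376421, -0.0035508 ]), 'finger_gap': 85.10842527434583}
```

View pics/scene0.png

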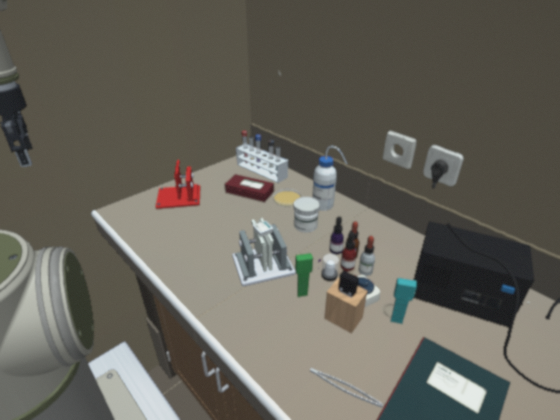

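View pics/top0.png

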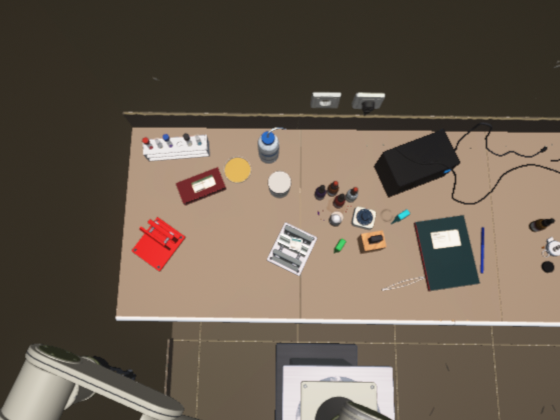

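View pics/wrist0.png

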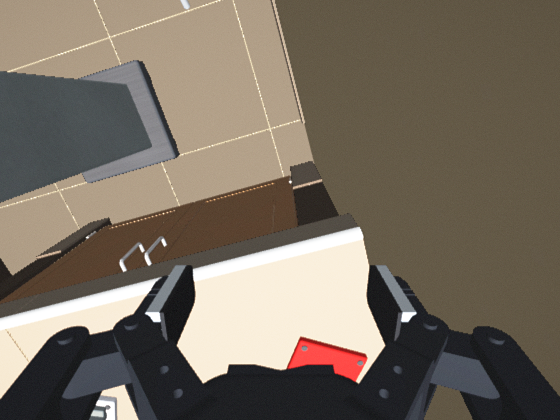

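```bash
python3 - <<'E'
from h import *
t=cv2.imread('pics/top0.png')[160:300,230:420]; cv2.imwrite('pics/t0z.png',cv2.resize(t,None,fx=4,fy=4,interpolation=cv2.INTER_CUBIC))
t=cv2.imread('pics/scene0.png')[180:340,220:420]; cv2.imwrite('pics/s0z.png',cv2.resize(t,None,fx=4,fy=4,interpolation=cv2.INTER_CUBIC)[:600])
for n,u,v,z in [('stand',292,249,12),('box',294,243,117),('holder',373,242,80),('jar',280,183,75),('case',337,218,54)]:print(n,ray('top0',u,v,z).round(0))
E
```

```text
stand [488. 135.  12.]
box [491. 133. 117.]
holder [503. -99.  80.]
jar [678. 174.  75.]
case [578.   1.  54.]
```

View pics/t0z.png

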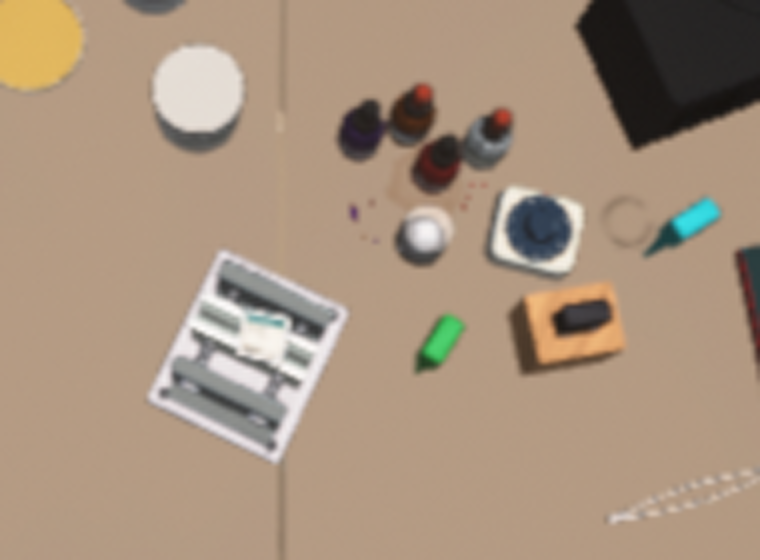

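View pics/s0z.png

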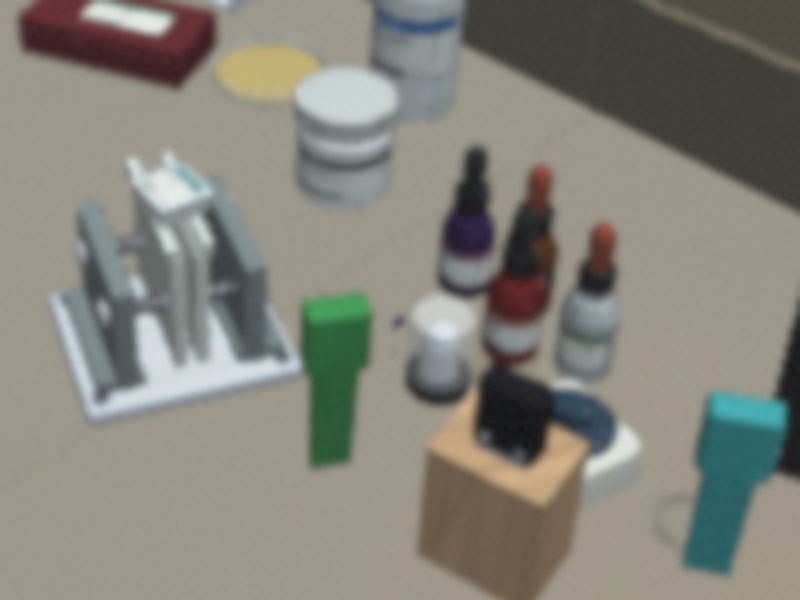

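Call:
drive_tool(
  moves=[
    [[20, -28, 0], -6],
    [[41, -57, 0], -13],
    [[62, -85, 0], -19],
    [[83, -114, 0], -26],
    [[104, -142, 0], -32],
    [[125, -171, 0], -39],
    [[147, -200, 0], -46],
    [[168, -228, 0], -52],
  ],
  fingers=85,
  squeeze=30,
)

```text
time: 0.82
tool_pos: [332.5, 347.5, 253.1]
tcp_rot: [-180.0, 0.0, 111.8]
ft_force: [0.5, -0.3, 0.3]
finger_gap: 84.7
```

Call:
drive_tool(
  moves=[
    [[22, -31, 0], -6],
    [[45, -62, 0], -13],
    [[68, -93, 0], -20],
    [[91, -124, 0], -27],
    [[114, -155, 0], -34],
    [[137, -186, 0], -41],
    [[159, -216, 0], -48],
    [[159, -216, 0], -48],
  ],
)

```text
time: 1.48
tool_pos: [493.6, 127.9, 253.0]
tcp_rot: [179.9, 0.1, 63.4]
ft_force: [-0.3, 0.5, -0.2]
finger_gap: 85.1
```

```bash
python3 - <<'E'
from h import *
s=snap('wrist','w1'); print(s['xyz'],s['orientation'])
q=r.sense();print(q['time'],q['tool_pos'],q['tcp_rot'],q['ft_force'])
E
```

```text
[531.04231203 203.50576809 373.64411133] [ 1.60861895e+02 -6.82533544e-02 -2.65727294e+01]
1.5333 [492.20315656 130.21671505 252.86041611] [-1.79992389e+02  5.31613916e-02  6.37762862e+01] [0.32242264 0.76515803 0.81836761]
```

View pics/w1.png

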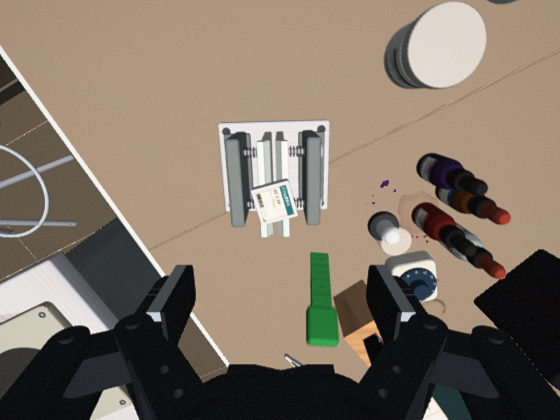

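```bash
python3 - <<'E'
from h import *
t=cv2.imread('pics/w1.png')[110:250,205:345]; cv2.imwrite('pics/w1z.png',cv2.resize(t,(800-240,560),interpolation=cv2.INTER_CUBIC))
print(ray('w1',274,201,124))
E
```

```text
[489.04277752 131.37766381 124.        ]
```

View pics/w1z.png

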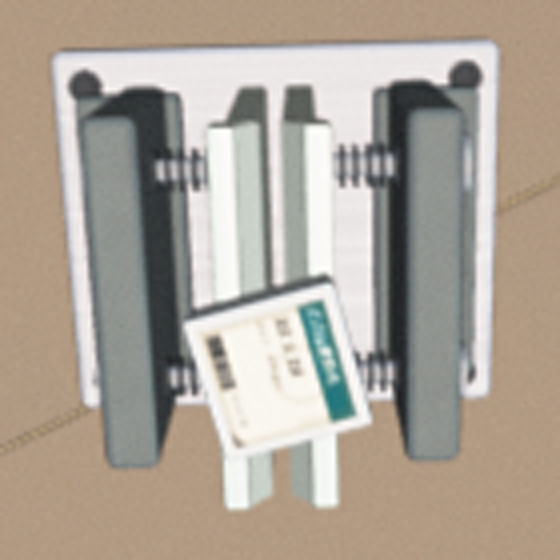

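```bash
python3 - <<'E'
from h import *
f=lambda u,v,z: ray('w1',205+u/4-.375,110+v/4-.375,z)
B=np.array([f(*p,124) for p in [(188,324),(331,283),(369,410),(236,454)]])
print(B.round(1),B.mean(0).round(1))
for i in range(4):
    d=B[(i+1)%4]-B[i]; print(np.linalg.norm(d).round(1),np.degrees(np.arctan2(d[1],d[0])).round(1))
S=np.array([f(*p,12) for p in [(54,46),(497,42),(491,396),(87,407)]]);print(S.round(1),S.mean(0))
for i in range(4):
    d=S[(i+1)%4]-S[i]; print(np.linalg.norm(d).round(1),np.degrees(np.arctan2(d[1],d[0])).round(1))
P=np.array([f(*p,110) for p in [(208,126),(330,124),(338,506),(227,509)]]);print(P.round(1),P.mean(0))
for i in range(4):
    d=P[(i+1)%4]-P[i]; print(np.linalg.norm(d).round(1),np.degrees(np.arctan2(d[1],d[0])).round(1))
E
```

```text
[[476.2 148.3 124. ]
 [507.5 142.7 124. ]
 [502.3 113.3 124. ]
 [471.4 117.1 124. ]] [489.3 130.3 124. ]
31.8 -10.1
29.9 -100.0
31.1 173.0
31.6 81.3
[[456.7 213.9  12. ]
 [570.9 158.   12. ]
 [525.9  59.8  12. ]
 [409.9 113.7  12. ]] [490.85331026 136.34110416  12.        ]
127.1 -26.1
108.0 -114.6
127.9 155.1
110.6 65.0
[[497.9 182.1 110. ]
 [521.4 170.8 110. ]
 [483.6  89.5 110. ]
 [459.6 100.6 110. ]] [490.61463923 135.74931781 110.        ]
26.1 -25.7
89.6 -114.9
26.4 155.1
90.0 64.8
```

Call:
drive_tool(
  moves=[
    [[-1, -1, -15], 6],
    [[-2, -3, -35], 12],
    [[-2, -3, -55], 16],
    [[-2, -3, -75], 16.4],
    [[-2, -3, -95], 16.4],
    [[-2, -3, -108], 16.4],
    [[-2, -3, -118], 16.4],
    [[-2, -3, -122], 16.4],
  ],
  fingers=60,
)

```text
time: 2.2
tool_pos: [487.5, 130.8, 129.4]
tcp_rot: [-179.8, 0.0, 80.6]
ft_force: [0.2, -1.2, 0.2]
finger_gap: 60.0
```

```bash
python3 - <<'E'
from h import *
s=snap('wrist','w2'); print(s['xyz'],s['orientation'])
s=snap('scene','s2')
t=cv2.imread('pics/s2.png')[180:300,200:340]; t=cv2.resize(t,None,fx=3,fy=3,interpolation=cv2.INTER_CUBIC)
w=cv2.imread('pics/w2.png')[100:400,150:430]; w=cv2.resize(w,(336,360))
cv2.imwrite('pics/c2.png',np.hstack([t,w]))
q=r.sense();print(q['time'],q['tool_pos'],q['tcp_rot'],q['ft_force'],q['finger_gap'])
E
```

```text
[501.35725064 213.8745184  250.2055806 ] [160.93583239   0.20553376  -9.34112359]
2.3 [488.28435432 130.58302901 130.77532598] [-1.79925491e+02  1.95153647e-02  8.06066182e+01] [-0.32404648  0.04790142 -0.00329103] 60.03917683771185
```

View pics/c2.png

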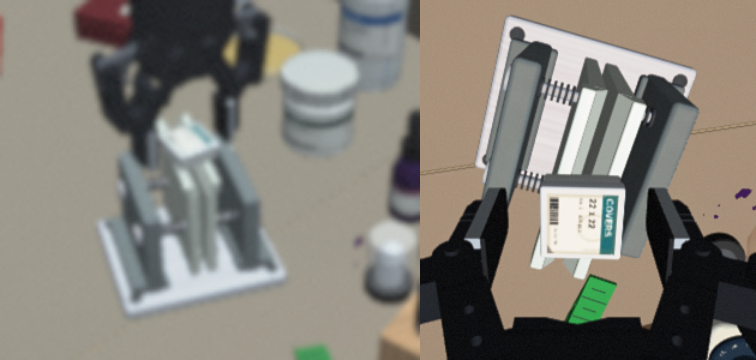

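Call:
drive_tool(
  moves=[
    [[0, 0, 0], 0],
    [[0, 0, 0], 0],
    [[0, 0, 0], 0],
    [[0, 0, 0], 0],
    [[0, 0, 0], 0],
    [[0, 0, 0], 0],
    [[0, 0, 0], 0],
    [[0, 0, 0], 0],
  ],
  fingers=20,
  squeeze=25,
)

```text
time: 2.97
tool_pos: [489.9, 130.4, 132.7]
tcp_rot: [179.9, -0.1, 80.5]
ft_force: [-1.2, -0.1, 6.8]
finger_gap: 33.0
```

```bash
python3 - <<'E'
from h import *
s=snap('wrist','w3')
q=r.sense();print(q['time'],q['tool_pos'],q['tcp_rot'],q['ft_force'],q['finger_gap'])
E
```

```text
3.0167 [489.88694305 130.39444746 132.70711863] [ 1.79873479e+02 -5.41717931e-02  8.05386624e+01] [-1.44077098  1.15201874  5.95053474] 32.83582790891823
```

View pics/w3.png

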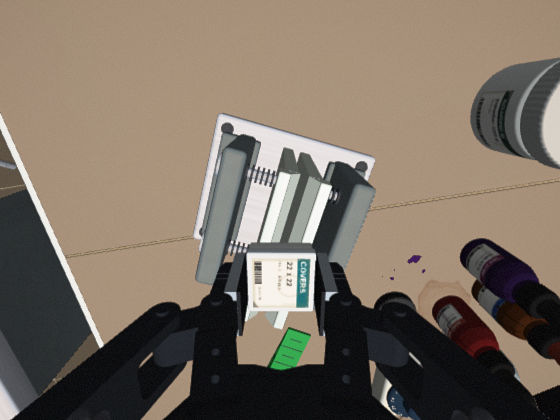

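Call:
drive_tool(
  moves=[
    [[0, 0, 3], 0],
    [[0, 0, 10], 0],
    [[0, 0, 25], 0],
    [[0, 0, 45], 0],
    [[0, 5, 60], 0],
    [[-2, 35, 65], 0],
    [[-4, 70, 65], 0],
    [[-7, 107, 65], 0],
  ],
)

```text
time: 3.68
tool_pos: [482.6, 237.8, 197.8]
tcp_rot: [179.9, -0.0, 80.4]
ft_force: [0.4, 0.3, 0.2]
finger_gap: 32.8
```

Call:
drive_tool(
  moves=[
    [[-2, 36, -3], 0],
    [[-4, 74, -14], 0],
    [[-6, 110, -38], 0],
    [[-7, 134, -68], 0],
    [[-7, 147, -100], 0],
    [[-7, 148, -130], 0],
    [[-7, 148, -150], 0],
    [[-7, 148, -160], 0],
  ],
)

```text
time: 4.35
tool_pos: [472.6, 384.1, 32.4]
tcp_rot: [-179.8, 0.2, 80.6]
ft_force: [-0.3, -0.7, -0.8]
finger_gap: 33.0
```

```bash
python3 - <<'E'
from h import *
s=snap('wrist','w4'); snap('scene','s4')
q=r.sense();print(q['time'],q['tool_pos'],q['tcp_rot'],q['ft_force'],q['finger_gap'])
t=cv2.imread('pics/s4.png')[100:300,130:340]; t=cv2.resize(t,None,fx=2,fy=2,interpolation=cv2.INTER_CUBIC)
w=cv2.imread('pics/w4.png')[100:400,150:430]; w=cv2.resize(w,(373,400))
cv2.imwrite('pics/c4.png',np.hstack([t,w]))
E
```

```text
4.45 [473.43193468 384.08313576  34.14380366] [-179.81254649    0.18147927   80.53904827] [ 0.2089487  -0.0613163   0.04081799] 32.90750431563389
```

View pics/c4.png

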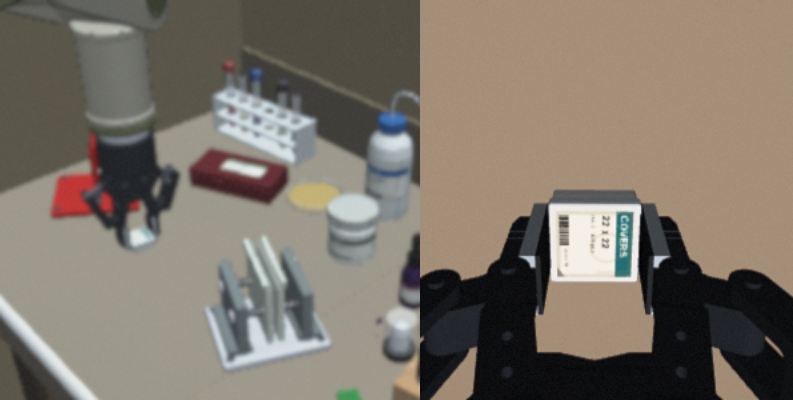

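Call:
drive_tool(
  moves=[
    [[0, 0, -3], 0],
    [[0, 0, -6], 0],
    [[0, 0, -8], 0],
    [[0, 0, -10], 0],
    [[0, 0, -12], 0],
    [[0, 0, -13], 0],
    [[0, 0, -13], 0],
    [[0, 0, -13], 0],
  ],
)

```text
time: 5.12
tool_pos: [474.9, 385.1, 23.3]
tcp_rot: [-180.0, 0.0, 80.5]
ft_force: [0.8, 1.0, -0.3]
finger_gap: 33.0
```

Call:
drive_tool(
  moves=[
    [[0, 0, -0.5], 0],
    [[0, 0, -1], 0],
    [[0, 0, -1.5], 0],
    [[0, 0, -1.5], 0],
    [[0, 0, -1.5], 0],
    [[0, 0, -1.5], 0],
    [[0, 0, -1.5], 0],
    [[0, 0, -1.5], 0],
  ],
)

```text
time: 5.78
tool_pos: [475.1, 385.3, 22.8]
tcp_rot: [180.0, -0.0, 80.5]
ft_force: [-3.4, -1.9, 7.8]
finger_gap: 33.0
```

Call:
drive_tool(
  moves=[
    [[0, 0, 0.5], 0],
    [[0, 0, 0.5], 0],
    [[0, 0, 0.5], 0],
    [[0, 0, 0.5], 0],
    [[0, 0, 0.5], 0],
    [[0, 0, 5], 0],
    [[0, 0, 20], 0],
    [[0, 0, 45], 0],
  ],
  fingers=60,
)

```text
time: 6.45
tool_pos: [472.8, 383.7, 64.2]
tcp_rot: [-179.7, 0.2, 80.5]
ft_force: [-0.2, 0.9, -0.9]
finger_gap: 59.9
```

Call:
drive_tool(
  moves=[
    [[0, 0, 20], 0],
    [[0, 0, 50], 0],
    [[0, 0, 80], 0],
    [[0, -10, 110], 2],
    [[0, -35, 130], 4],
    [[0, -70, 140], 6],
    [[0, -105, 145], 8],
    [[0, -135, 145], 10],
  ],
)

```text
time: 7.12
tool_pos: [475.6, 249.0, 214.3]
tcp_rot: [179.8, -0.1, 90.7]
ft_force: [1.2, -0.3, -0.2]
finger_gap: 60.1
```

```bash
python3 - <<'E'
from h import *
s=snap('wrist','w5'); snap('scene','s5')
q=r.sense();print(q['time'],q['tool_pos'],q['tcp_rot'],q['ft_force'],q['finger_gap'])
t=cv2.imread('pics/s5.png')[100:300,130:340]; t=cv2.resize(t,None,fx=2,fy=2,interpolation=cv2.INTER_CUBIC)
w=cv2.resize(cv2.imread('pics/w5.png'),(373,280)); w=np.vstack([w,np.zeros((120,373,3),np.uint8)])
cv2.imwrite('pics/c5.png',np.hstack([t,w]))
E
```

```text
7.2167 [475.4226156  246.69469374 212.76646075] [1.79923192e+02 5.51869544e-02 9.04369776e+01] [-0.51799474  0.92273553 -0.95768041] 60.21375818615482
```

View pics/c5.png

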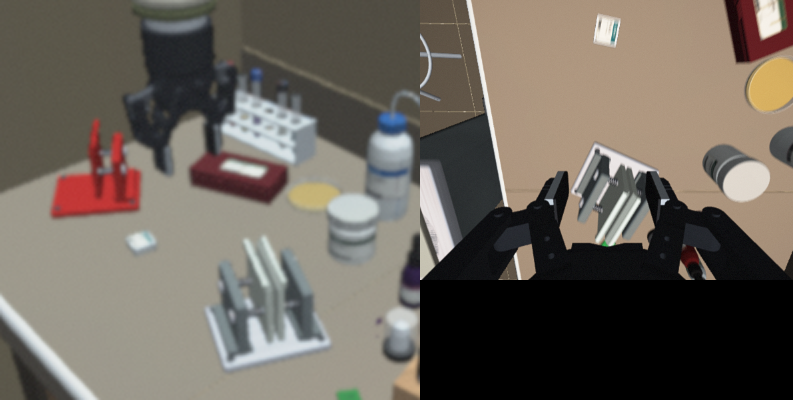

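Call:
drive_tool(
  moves=[
    [[4, -40, 10], 1],
    [[7, -80, 20], 2],
    [[10, -120, 30], 3],
    [[14, -160, 40], 4],
    [[18, -200, 43], 5],
    [[21, -240, 43], 6],
    [[24, -280, 43], 6],
    [[28, -318, 43], 6],
  ],
)

```text
time: 7.88
tool_pos: [503.0, -69.4, 255.3]
tcp_rot: [179.9, 0.0, 96.5]
ft_force: [0.4, -0.1, 0.4]
finger_gap: 59.8
```

Call:
drive_tool(
  moves=[
    [[0, -20, 0], 0],
    [[0, -31, 0], 0],
    [[0, -31, 0], 0],
    [[0, -31, 0], 0],
    [[0, -31, 0], 0],
    [[0, -31, 0], 0],
    [[0, -31, 0], 0],
    [[0, -31, 0], 0],
  ],
)

```text
time: 8.55
tool_pos: [503.0, -97.8, 254.9]
tcp_rot: [180.0, -0.0, 96.6]
ft_force: [0.1, -0.1, 0.1]
finger_gap: 60.1
```

```bash
python3 - <<'E'
from h import *
s=snap('wrist','w6')
q=r.sense();print(q['time'],q['tool_pos'],q['tcp_rot'],q['ft_force'],q['finger_gap'])
E
```

```text
8.6 [503.03184661 -97.97847006 254.87652492] [ 1.79991980e+02 -1.29577242e-03  9.66178824e+01] [-0.25174998  0.80417416  0.32990369] 60.11295813105136
```

View pics/w6.png

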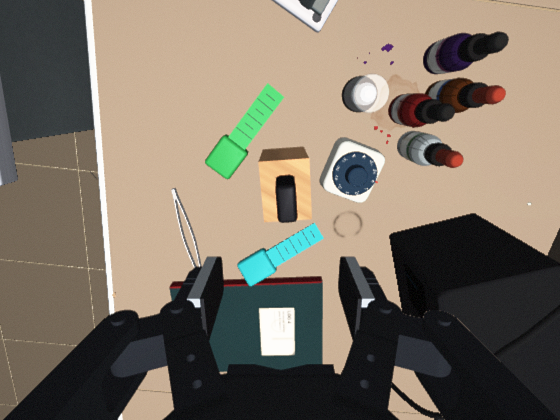

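```bash
python3 - <<'E'
from h import *
t=cv2.imread('pics/w6.png')[140:235,245:325]; cv2.imwrite('pics/w6z.png',cv2.resize(t,None,fx=6,fy=6,interpolation=cv2.INTER_CUBIC))
E
```

```text
(no output)
```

View pics/w6z.png

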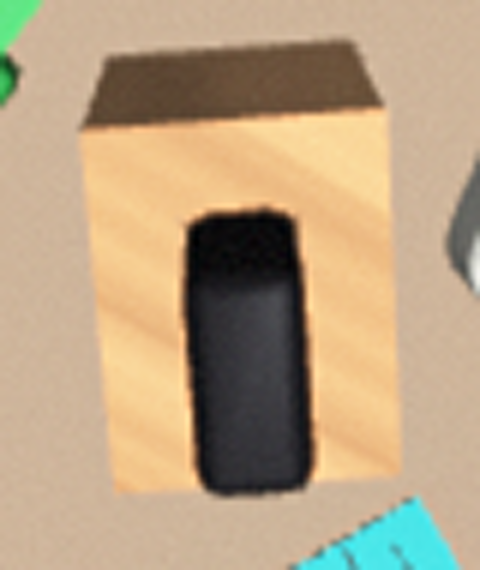

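```bash
python3 - <<'E'
from h import *
f=lambda u,v,z: ray('w6',245+u/6-.42,140+v/6-.42,z)
def rep(P,z):
    S=np.array([f(*p,z) for p in P]);print(S.round(1).tolist(),S.mean(0).round(1))
    for i in range(4):
        d=S[(i+1)%4]-S[i]; print(np.linalg.norm(d).round(1),np.degrees(np.arctan2(d[1],d[0])).round(1))
rep([(82,130),(388,106),(400,475),(115,492)],80)
rep([(189,285),(301,279),(313,485),(204,493)],123)
E
```

```text
[[478.0, -73.2, 80.0], [527.0, -63.5, 80.0], [538.5, -127.1, 80.0], [489.6, -136.0, 80.0]] [ 508.3 -100.    80. ]
50.0 11.2
64.6 -79.7
49.8 -169.7
63.9 100.5
[[497.5, -85.2, 123.0], [513.4, -82.4, 123.0], [519.3, -113.7, 123.0], [503.3, -116.9, 123.0]] [508.4 -99.6 123. ]
16.1 9.8
31.9 -79.3
16.3 -168.8
32.3 100.4
```

Call:
drive_tool(
  moves=[
    [[2, 0, -10], 2],
    [[5.4, -1, -35], 4],
    [[5.4, -1, -65], 4],
    [[5.4, -1, -95], 4],
    [[5.4, -1, -120], 4],
    [[5.4, -1, -138], 4],
    [[5.4, -1, -145], 4],
    [[5.4, -1, -147], 4],
  ],
  fingers=50,
)

```text
time: 9.27
tool_pos: [507.1, -99.2, 106.1]
tcp_rot: [-179.8, -0.1, 100.6]
ft_force: [0.8, 0.2, -1.0]
finger_gap: 50.0
```

Call:
drive_tool(
  moves=[
    [[0, 0, 0], 0],
    [[0, 0, 0], 0],
    [[0, 0, 0], 0],
    [[0, 0, 0], 0],
    [[0, 0, 0], 0],
    [[0, 0, 0], 0],
    [[0, 0, 0], 0],
    [[0, 0, 0], 0],
  ],
  fingers=5,
  squeeze=70,
)

```text
time: 9.93
tool_pos: [509.7, -100.2, 109.8]
tcp_rot: [179.8, 0.1, 100.5]
ft_force: [-0.7, 1.1, 6.2]
finger_gap: 17.4
```

```bash
python3 - <<'E'
from h import *
s=snap('wrist','w7')
q=r.sense();print(q['time'],q['tool_pos'],q['tcp_rot'],q['ft_force'],q['wrist_torque'],q['finger_gap'])
E
```

```text
9.9833 [ 509.67997771 -100.17348112  109.72329043] [1.79827975e+02 8.32527613e-02 1.00541442e+02] [-0.2445411   0.19283627  6.18888329] [ 0.10194943  0.04936813 -0.00395679] 17.471233585304528
```

View pics/w7.png

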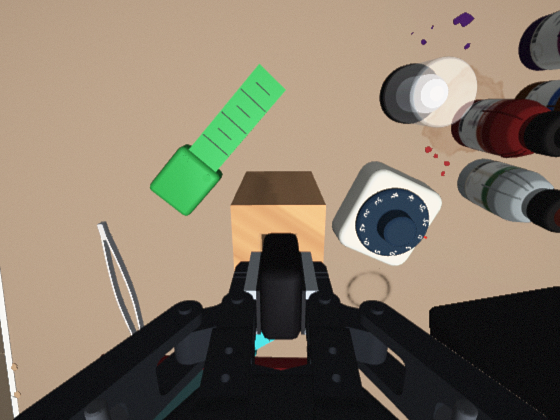

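Call:
drive_tool(
  moves=[
    [[0, 0, 4], 0],
    [[0, 0, 15], 0],
    [[0, 0, 32], 0],
    [[0, 0, 52], 0],
    [[0, 0, 72], 0],
    [[0, 0, 95], 0],
    [[0, 0, 118], 0],
    [[0, 0, 135], 0],
  ],
)

```text
time: 10.65
tool_pos: [508.7, -99.9, 246.0]
tcp_rot: [179.9, 0.1, 100.5]
ft_force: [0.0, -0.4, -1.2]
finger_gap: 17.4
```

Call:
drive_tool(
  moves=[
    [[-1, 15, 0], -4],
    [[-3, 45, 5], -9],
    [[-6, 80, 5], -14],
    [[-9, 115, 5], -19],
    [[-12, 150, 5], -24],
    [[-14, 180, 5], -29],
    [[-16, 200, 5], -33],
    [[-16, 210, 5], -35.7],
  ],
)

```text
time: 11.32
tool_pos: [491.6, 112.9, 248.8]
tcp_rot: [180.0, -0.1, 64.8]
ft_force: [-0.4, 0.1, -1.8]
finger_gap: 17.3
```

```bash
python3 - <<'E'
from h import *
s=snap('wrist','w8'); snap('scene','s8')
q=r.sense();print(q['time'],q['tool_pos'],q['tcp_rot'],q['ft_force'],q['wrist_torque'],q['finger_gap'])
t=cv2.imread('pics/s8.png')[100:300,200:380]; cv2.imwrite('pics/c8.png',cv2.resize(t,None,fx=3,fy=3,interpolation=cv2.INTER_CUBIC))
E
```

```text
11.4167 [492.00793689 111.81569791 248.58998077] [ 1.79987495e+02 -3.17788540e-02  6.49484382e+01] [ 0.77314875 -0.6449024  -0.32664051] [ 0.01175928 -0.00093765 -0.0177807 ] 17.268298120552725
```

View pics/w8.png

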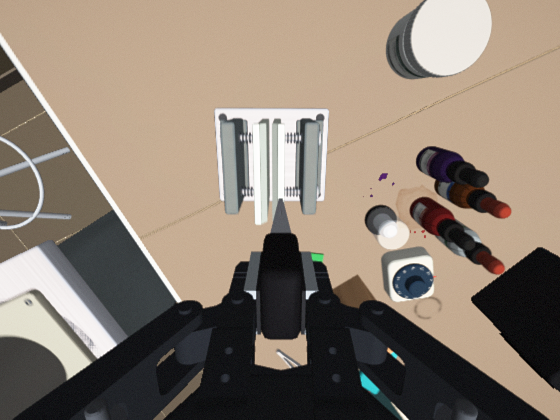

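View pics/c8.png

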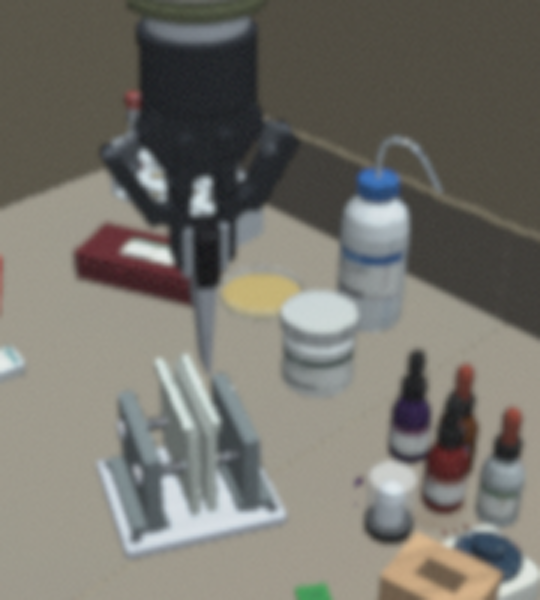

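```bash
python3 - <<'E'
from h import *
t=cv2.imread('pics/w8.png')[95:235,210:335]; cv2.imwrite('pics/w8z.png',cv2.resize(t,None,fx=4,fy=4,interpolation=cv2.INTER_CUBIC))
E
```

```text
(no output)
```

View pics/w8z.png

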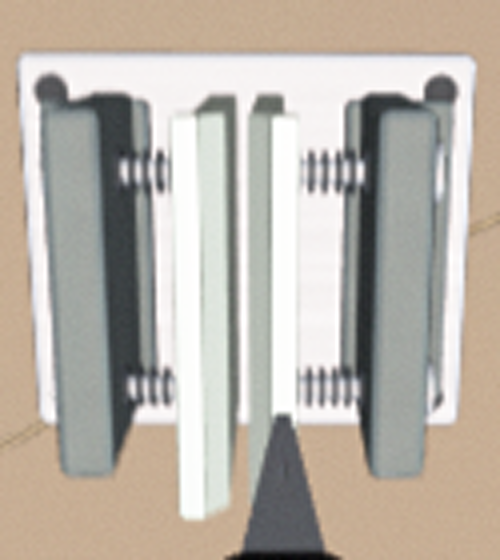

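```bash
python3 - <<'E'
from h import *
f=lambda u,v,z: ray('w8',210+u/4-.375,95+v/4-.375,z)
S=np.array([f(*p,12) for p in [(19,56),(475,58),(458,421),(44,421)]]);print(S.round(1).tolist(),S.mean(0).round(1))
for i in range(4):
    d=S[(i+1)%4]-S[i]; print(np.linalg.norm(d).round(1),np.degrees(np.arctan2(d[1],d[0])).round(1))
a=np.radians(-25.1); ex=np.array([np.cos(a),np.sin(a),0]); ey=np.array([-np.sin(a),np.cos(a),0])
def c(n,u,v,z):
    p=f(u,v,z); print(n,p.round(1),'across',(p@ex).round(1),'along',(p@ey).round(1))
c('Lout t',174,113,110);c('Lout b',180,518,110);c('Rout t',297,113,110);c('Rout m',297,413,110)
c('Lin110 t',196,113,110);c('Lin110 b',206,518,110);c('Rin t',272,113,110);c('Rin m',272,413,110)
c('Llip b',230,503,101);c('Rlip b',249,460,101)
c('Llip t',225,110,101);c('Rlip t',250,110,101)
c('tip',283,415,143.9)
for p in [(490.6,135.7,0),tuple(S.mean(0)),(492.0,111.8,0)]: print(np.dot(p,ex).round(2),np.dot(p,ey).round(2))
E
```

```text
[[456.1, 212.3, 12.0], [571.5, 157.3, 12.0], [526.1, 60.4, 12.0], [410.4, 114.9, 12.0]] [491.  136.2  12. ]
127.9 -25.5
107.1 -115.1
128.0 154.8
107.6 64.8
Lout t [499.1 182.4 110. ] across 374.6 along 376.9
Lout b [459.4 101.2 110. ] across 373.1 along 286.5
Rout t [522.1 171.6 110. ] across 400.0 along 376.9
Rout m [494.6 112.7 110. ] across 400.1 along 311.8
Lin110 t [503.2 180.5 110. ] across 379.1 along 376.9
Lin110 b [464.8  98.6 110. ] across 379.1 along 286.5
Rin t [517.4 173.8 110. ] across 394.8 along 376.9
Rin m [489.5 115.1 110. ] across 394.5 along 311.9
Llip b [469.5  96.5 101. ] across 384.3 along 286.6
Rlip b [478.3 104.4 101. ] across 388.9 along 297.4
Llip t [508.2 178.1 101. ] across 384.7 along 376.9
Rlip t [513.1 175.8 101. ] across 390.0 along 376.9
tip [496.2 123.4 143.9] across 397.0 along 322.3
386.71 331.0
386.88 331.66
398.11 309.95
```

Call:
drive_tool(
  moves=[
    [[0, 8, 0], 0],
    [[-0.8, 20, 0], 0],
    [[-0.8, 25.6, -6], 0],
    [[-0.8, 25.6, -14], 0],
    [[-0.8, 25.6, -22], 0],
    [[-0.8, 25.6, -25], 0],
    [[-0.8, 25.6, -25], 0],
    [[-0.8, 25.6, -25], 0],
  ],
)

```text
time: 12.08
tool_pos: [491.3, 135.3, 222.2]
tcp_rot: [-179.9, 0.0, 64.8]
ft_force: [0.4, -0.6, -0.2]
finger_gap: 17.2
```

Call:
drive_tool(
  moves=[
    [[0, 0, 0], 0],
    [[0, 0, 0], 0],
    [[0, 0, 0], 0],
    [[0, 0, 0], 0],
    [[0, 0, 0], 0],
    [[0, 0, 0], 0],
    [[0, 0, 0], 0],
    [[0, 0, 0], 0],
  ],
)

```text
time: 12.75
tool_pos: [491.5, 135.8, 222.8]
tcp_rot: [-180.0, 0.0, 64.8]
ft_force: [-0.3, -0.5, -0.5]
finger_gap: 17.3
```

```bash
cat > fs.py <<'E'
from h import *
def fs(n=1):
    q=r.sense(); a=np.radians(-25.1); ex=np.array([np.cos(a),np.sin(a),0]); ey=np.array([-np.sin(a),np.cos(a),0])
    F=q['ft_force'];T=q['wrist_torque'];p=q['tool_pos']
    print(q['time'],'pos',p.round(2),'across',(p@ex).round(2),'along',(p@ey).round(2),'rot',q['tcp_rot'].round(2),'F across/along/z',(F@ex).round(2),(F@ey).round(2),F[2].round(2),'T',(T@ex).round(3),(T@ey).round(3),'gap',round(q['finger_gap'],2))
E
python3 - <<'E'
from fs import *
s=snap('wrist','w9'); snap('scene','s9'); fs()
t=cv2.imread('pics/w9.png')[150:290,210:350]; t=cv2.resize(t,None,fx=4,fy=4,interpolation=cv2.INTER_CUBIC); cv2.imwrite('pics/w9z.png',t)
t=cv2.imread('pics/s9.png')[160:290,220:300]; cv2.imwrite('pics/c9.png',cv2.resize(t,None,fx=4,fy=4,interpolation=cv2.INTER_CUBIC))
E
```

```text
12.85 pos [491.55 135.77 222.81] across 387.54 along 331.47 rot [180.     0.    64.84] F across/along/z 0.32 0.28 -1.9 T -0.034 -0.052 gap 17.25
```

View pics/w9z.png

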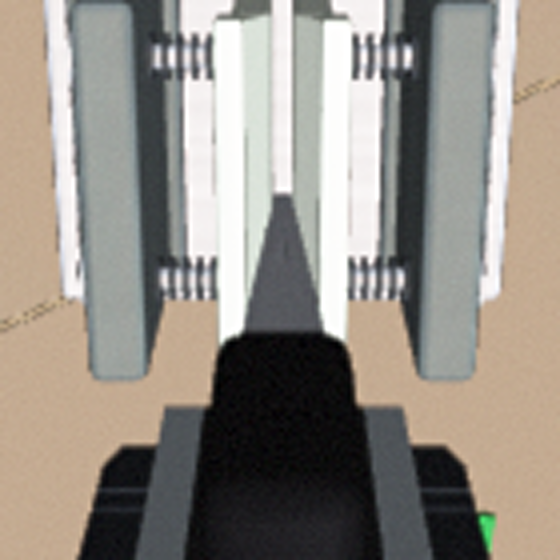

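View pics/c9.png

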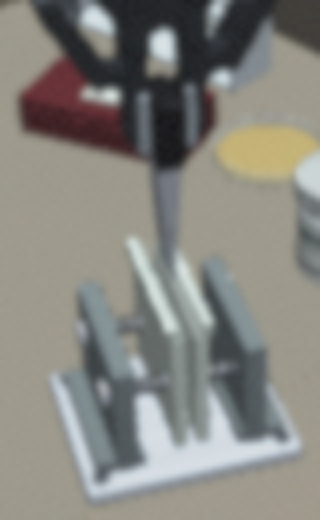

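Call:
drive_tool(
  moves=[
    [[0, 0, -4], 0],
    [[0, 0, -9], 0],
    [[0, 0, -14], 0],
    [[0, 0, -19], 0],
    [[0, 0, -24], 0],
    [[0, 0, -28], 0],
    [[0, 0, -30], 0],
    [[0, 0, -30], 0],
  ],
)

```text
time: 13.52
tool_pos: [491.3, 135.7, 192.1]
tcp_rot: [-180.0, 0.0, 64.8]
ft_force: [1.4, -0.7, -0.9]
finger_gap: 17.4
```

```bash
python3 -c "
from fs import *
fs()"
```

```text
13.5167 pos [491.3  135.69 192.09] across 387.35 along 331.29 rot [-1.7996e+02  3.0000e-02  6.4840e+01] F across/along/z 1.59 -0.0 -0.89 T -0.015 -0.097 gap 17.4
```

Call:
drive_tool(
  moves=[
    [[0, 0, -3], 0],
    [[0, 0, -6], 0],
    [[0, 0, -9], 0],
    [[0, 0, -12], 0],
    [[0, 0, -14], 0],
    [[0, 0, -16], 0],
    [[0, 0, -17], 0],
    [[0, 0, -17], 0],
  ],
)

```text
time: 14.18
tool_pos: [491.6, 135.8, 175.7]
tcp_rot: [180.0, -0.0, 64.8]
ft_force: [-1.4, 0.5, 1.6]
finger_gap: 17.2
```

```bash
python3 - <<'E'
from fs import *
fs(); s=snap('wrist','w10'); fs()
t=cv2.imread('pics/w10.png')[150:350,180:380]; t=cv2.resize(t,None,fx=3,fy=3,interpolation=cv2.INTER_CUBIC); cv2.imwrite('pics/w10z.png',t)
E
```

```text
14.1833 pos [491.62 135.83 175.73] across 387.58 along 331.54 rot [ 1.7999e+02 -1.0000e-02  6.4840e+01] F across/along/z -1.44 -0.15 1.58 T 0.18 0.148 gap 17.21
14.2333 pos [491.58 135.84 175.73] across 387.54 along 331.55 rot [ 1.800e+02 -1.000e-02  6.484e+01] F across/along/z -1.05 1.04 2.37 T 0.203 0.13 gap 17.04
```

View pics/w10z.png

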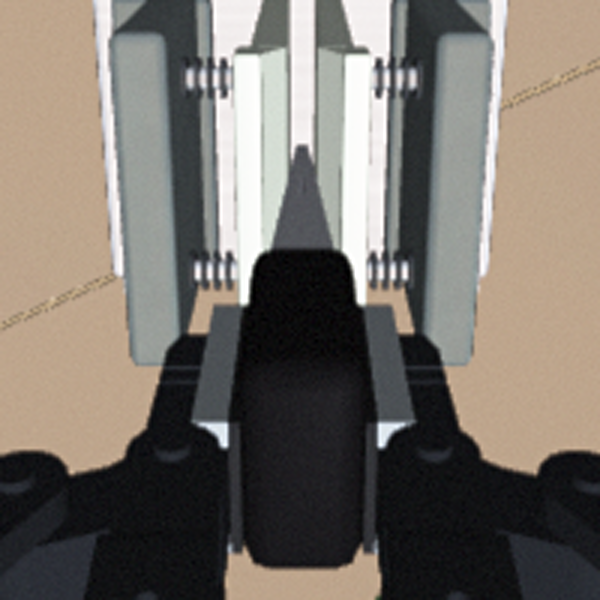

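Call:
drive_tool(
  moves=[
    [[-0.2, 0, -2], 0],
    [[-0.3, 0.1, -5], 0],
    [[-0.3, 0.1, -8], 0],
    [[-0.3, 0.1, -11], 0],
    [[-0.3, 0.1, -13], 0],
    [[-0.3, 0.1, -15], 0],
    [[-0.3, 0.1, -16], 0],
    [[-0.3, 0.1, -16], 0],
  ],
)

```text
time: 14.9
tool_pos: [491.6, 135.9, 160.3]
tcp_rot: [180.0, -0.0, 64.8]
ft_force: [-1.0, 1.1, 5.4]
finger_gap: 17.1
```

```bash
python3 - <<'E'
from fs import *
for i in range(5): s=snap('wrist','w11'); fs()
snap('scene','s11')
t=cv2.imread('pics/w11.png')[150:350,180:380]; t=cv2.resize(t,None,fx=3,fy=3,interpolation=cv2.INTER_CUBIC); cv2.imwrite('pics/w11z.png',t)
t=cv2.imread('pics/s11.png')[160:290,220:350]; cv2.imwrite('pics/c11.png',cv2.resize(t,None,fx=4,fy=4,interpolation=cv2.INTER_CUBIC))
E
```

```text
14.95 pos [491.65 135.95 160.26] across 387.55 along 331.67 rot [ 1.7995e+02 -4.0000e-02  6.4840e+01] F across/along/z -0.83 0.3 5.76 T 0.086 0.192 gap 16.92
15.0 pos [491.65 135.94 160.24] across 387.56 along 331.66 rot [ 1.7995e+02 -4.0000e-02  6.4840e+01] F across/along/z -2.07 0.38 4.96 T 0.012 0.253 gap 17.39
15.05 pos [491.64 135.94 160.28] across 387.55 along 331.65 rot [ 1.7995e+02 -4.0000e-02  6.4840e+01] F across/along/z -1.39 0.45 5.48 T 0.09 0.263 gap 16.75
15.1 pos [491.65 135.94 160.25] across 387.56 along 331.66 rot [ 1.7995e+02 -4.0000e-02  6.4840e+01] F across/along/z -1.98 -0.12 6.54 T 0.077 0.214 gap 17.28
15.15 pos [491.68 135.94 160.28] across 387.58 along 331.68 rot [ 1.7995e+02 -4.0000e-02  6.4840e+01] F across/along/z -1.07 0.63 5.85 T 0.11 0.274 gap 17.45
```

View pics/w11z.png

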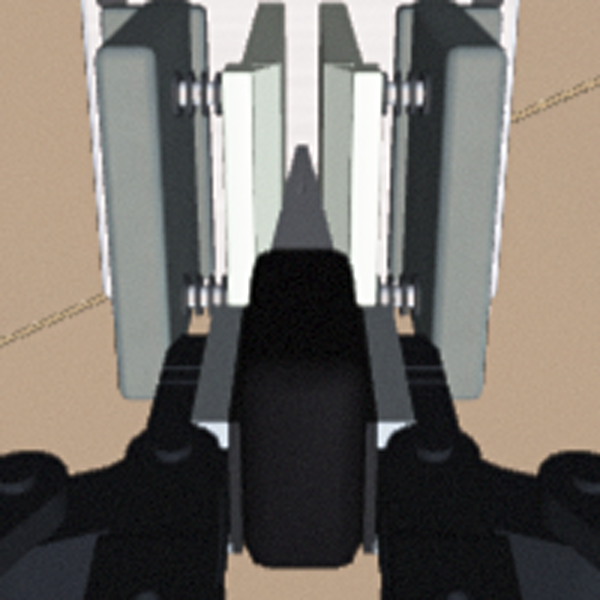

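View pics/c11.png

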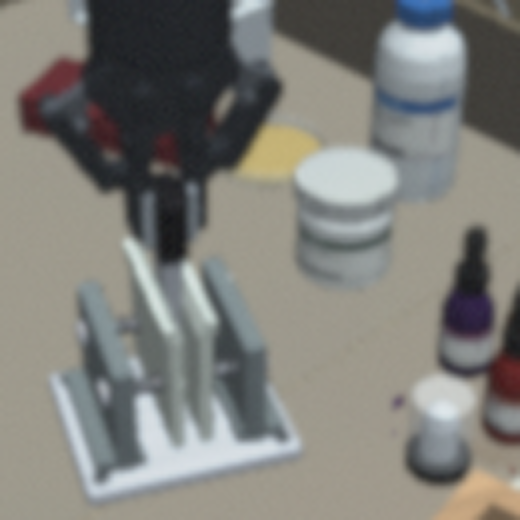

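```bash
python3 - <<'E'
from fs import *
a=np.radians(-25.1); ex=np.array([np.cos(a),np.sin(a),0])
for n,L,Rr,v in [('w10',235,369,52),('w11',223,385,70)]:
    g=lambda u,v,z:ray(n,180+u/3-.33,150+v/3-.33,z)@ex
    print(n,g(L,v,110).round(2),g(Rr,v,110).round(2))
for n,L,Rr,v in [('w9',217,350,20)]:
    g=lambda u,v,z:ray(n,210+u/4-.375,150+v/4-.375,z)@ex
    print(n,g(L,v,110).round(2),g(Rr,v,110).round(2))
E
```

```text
w10 373.37 401.15
w11 372.17 403.18
w9 374.5 400.05
```

Call:
drive_tool(
  moves=[
    [[-0.2, 0.1, 0], 0],
    [[-0.4, 0.2, 0], 0],
    [[-0.4, 0.2, 0], 0],
    [[-0.4, 0.2, 0], 0],
    [[-0.4, 0.2, 0], 0],
    [[-0.4, 0.2, 0], 0],
    [[-0.4, 0.2, 0], 0],
    [[-0.4, 0.2, 0], 0],
  ],
)

```text
time: 15.87
tool_pos: [491.4, 136.1, 160.3]
tcp_rot: [179.9, -0.0, 64.8]
ft_force: [0.1, 0.3, 4.5]
finger_gap: 17.5
```

```bash
python3 - <<'E'
from fs import *
for i in range(4): s=snap('wrist','w12'); fs()
snap('top','t12')
t=cv2.imread('pics/t12.png')[150:320,130:420]; cv2.imwrite('pics/c12.png',cv2.resize(t,None,fx=2.5,fy=2.5,interpolation=cv2.INTER_CUBIC))
E
```

```text
15.9167 pos [491.37 136.09 160.26] across 387.24 along 331.68 rot [ 1.7993e+02 -4.0000e-02  6.4840e+01] F across/along/z -0.22 1.09 5.54 T 0.12 0.028 gap 17.13
15.9667 pos [491.37 136.07 160.25] across 387.25 along 331.66 rot [ 1.7993e+02 -4.0000e-02  6.4840e+01] F across/along/z -0.14 0.57 5.25 T 0.115 -0.01 gap 17.24
16.0167 pos [491.37 136.08 160.26] across 387.24 along 331.66 rot [ 1.7993e+02 -4.0000e-02  6.4840e+01] F across/along/z -0.24 0.63 4.74 T 0.101 0.011 gap 17.38
16.0667 pos [491.37 136.07 160.27] across 387.24 along 331.66 rot [ 1.7993e+02 -4.0000e-02  6.4840e+01] F across/along/z 0.56 0.92 5.47 T 0.14 0.034 gap 17.18
```

View pics/w12.png

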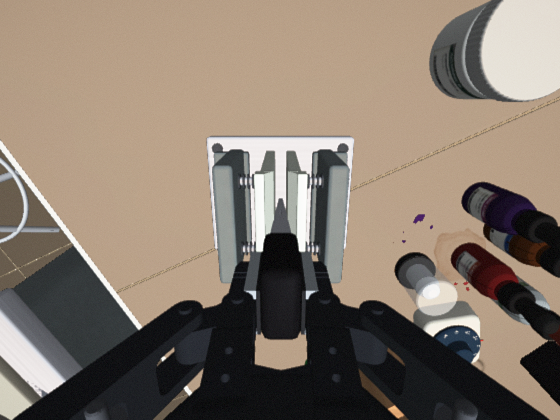

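View pics/c12.png

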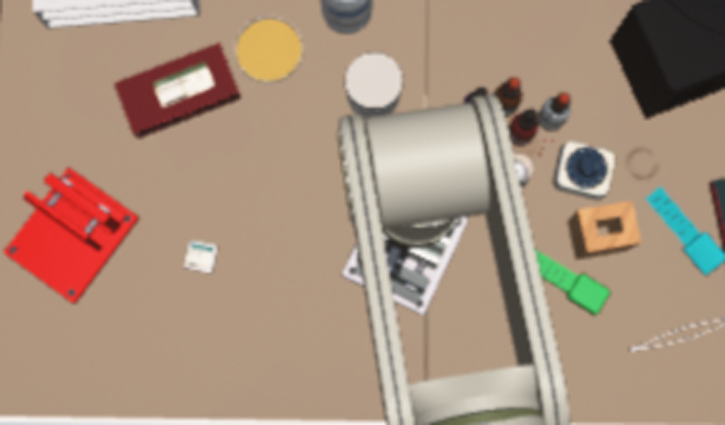

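```bash
python3 - <<'E'
from fs import *
print(r.hand_in()); fs()
E
```

```text
the job is handed in; nothing more can be done
None
the job is handed in; nothing more can be done
```

The job is done and handed in at about 16 s of the 58 s allowed; no verdict was reported.

**Box:** I lifted it off the plates and set it flat on the worktop at about (475, 385), well clear of the stand. The scene and top pictures confirmed this.

**Gauge:** I drew the black-handled gauge from the holder and slid it straight down the slit. It is held upright (tilt under 0.1°) and still. The tip is at about z = 56 mm, which puts it about 45 mm below the lips and leaves about 20 mm between the handle and the rims.

**Checks before handing in:**
- **Plates:** the rim edges in the wrist picture showed the front plate about 2.3 mm back and the rear plate about 3.1 mm. The force across the slit was about -1.5 N, so I shifted the gauge about 0.3 mm. That force then read about 0 N, with about 5 N of upward drag. I did not measure the plates again after the shift.
- **Jar and case:** the arm never came near either one, and both still stood upright in the last pictures. I did not measure how far they might have moved.
- **Look-alikes:** the green and cyan gauges stood upright in the first picture and are now lying flat. I first saw them lying down in later pictures, and I did not touch them.

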